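Wedge a sensor housing tight in the assembly jig

TASK

Take the tapered brass key with the orange head out of the wooden rack, start it tip down in the gap between the jig's blue abutment and its steel jaw, sloped face towards the jaw, then let go and tap or press it down gently on its head until the jaw clamps the white housing tight: a firm push of about 15 N no longer drives the key further. Never force it beyond a firm hand push of about 25 N, because too much clamping cracks the housing, do not push on the housing or jaw yourself, do not disturb the grey-headed key or the second housing, and leave the key standing wedged in the gap, on its own.

Things in the scene. Friction and masses are not known exactly. Their poses are not given: they have to be found in the camera images.
- key: Tapered key (0.16-0.26 kg), upright, tip down, hanging by its head in a rack slot. Origin under the head's centre at the level of the blade's lower end; z up. Brass blade z 0-70 mm, 24 mm wide in y (16 mm in the lowest 10 mm). Straight face: x = -9 mm. Sloped face on +x: x = -3 mm at the tip, +8.7 mm at the top (1 mm per 6 mm). Orange head z 70-102 mm, 20 (x) by 40 mm (y), overhanging in y.
- key_tip (a point): Middle of the lower end of the key's blade (6 mm thick there), at (-6, 0, 0) mm in the key's frame. Let go with its tip 10 mm or more in the gap, the key sinks a little and stands by itself. The polished blade's friction coefficient is about 0.3: once driven it locks itself.
- key_top (a point): Centre of the flat top of the key's orange head (20 by 40 mm), where it is tapped, at (0, 0, 102) mm in the key's frame. Taking up the slack needs a push of 2 to 6 N; once tight the push climbs by 10 N or more within 1 mm.
- jig: Jig fixed to the bench. In a row along its +x: blue abutment with two cheeks, gap, sliding steel jaw, white housing, blue end stop, on an aluminium plate 12 mm thick. Origin on the bench below the abutment's upright face (plane x = 0, facing +x), mid-width; +x from abutment to jaw, z up. Key in the gap: its straight face on the abutment, its axes along the jig's.
- gap_mouth (a point): Top of the gap on the abutment face, mid-width: (0, 0, 72) mm in the jig's frame. The gap runs from here to the jaw, 28 mm wide in y between the 8 mm thick cheeks, down to the plate at 12 mm. Jaw right back: gap 0 mm at the plate, 9 mm at 66 mm height (same slope as the key), and the top 6 mm are chamfered 3 mm on both sides, so 15 mm at the mouth.
- jaw: Steel jaw, slides along the jig's +x with 5 N drag, no spring; origin at the jig's origin when right back, starts 0-0.5 mm forward. It moves 1 to 5.1 mm until jaw, housing and end stop close up: the stop's setting differs every time and is not measured, so the key gets tight with its tip anywhere 14 to 40 mm above the bench..
- housing: Loose white plastic sensor housing, an open tub with a green circuit board, 90 (x) by 70 (y) by 32 mm high, about 0.25 kg, lying on the jig's plate between jaw and end stop. Origin at the centre of its underside.
- rack: Wooden key rack, 170 (x) by 70 (y) by 80 mm high, fixed to the bench, with two upright slots at x = -45 and +45 mm; the two keys hang in them in either order, turned like the rack, heads from 80 to 112 mm above the bench. Origin at the centre of its underside.
- parallel_key: Untapered steel key with a grey head of the same size, in the other slot of the rack; leave it. Same origin as the tapered key.
- spare_housing: A second housing like the first, on the bench; leave it. Origin at the centre of its underside.
Not all that is in view belongs to the job. What is meant by the key is not purple or turquoise, and is the larger of those in its own colour.

How it is judged:
On the way, in this order (a step that is already met when the one before it is completed fails the run):
1. the tapered key is lifted clear of the rack, its tip more than 95 mm above the bench (height (world z) of key_tip above 0.095 m), for 0.1 s.
2. the key's tip is in the gap, at least 10 mm below its mouth, key upright (x of key_tip in the frame of jig between -0.002 and 0.012 m and y of key_tip in the frame of jig between -0.006 and 0.006 m and angle between key's own z axis and vertical below 0.12 rad and z of key_tip in the frame of jig below 0.062 m), for 0.2 s.
3. the key is driven until the jaw clamps the housing with more than 10 N (x of key_tip in the frame of jig between -0.002 and 0.012 m and y of key_tip in the frame of jig between -0.006 and 0.006 m and angle between key's own z axis and vertical below 0.12 rad and contact force between jaw and housing above 10 N), for 0.2 s.
At the end, for the whole second after the job is handed in: The key stands alone in the gap, upright within 7 degrees, its tip within the gap and below 45 mm above the bench, at rest, and the jaw keeps clamping the flat-lying housing with more than 10 N (all of step 3 and z of key_tip in the frame of jig below 0.045 m and linear speed of key below 0.01 m/s and angle between housing's own z axis and vertical below 0.05 rad); the robot touches nothing.
It fails at once if the jaw squeezes the housing with more than 55 N (it cracks) (contact force between jaw and housing above 55 N).
It fails at once if the robot pushes on the housing or the jaw with more than 5 N (contact force between any of the fingers, the arm and housing above 5 N or contact force between the fingers and jaw above 5 N).
It fails at once if the parallel key or the spare housing is moved by more than 30 mm (distance of any of parallel_key, spare_housing from where it was at the start of the episode above 0.03 m).
It also fails if it takes over 51 s, if anything falls off the work surface, if the arm or the gripper's body presses on something with over 40 N, if the wrist force passes 120 N, or if a joint passes its speed limit or range.

ROBOT

A 6-joint arm with a two-finger parallel gripper is mounted at the origin on the work surface. World frame = base frame: x ahead of the robot, y to its left, z up, the work surface at z = 0. Lengths are in m, angles in rad, forces in N, time in s.
With the tool pointing down it reaches from about 0.35 to 0.775 m from the base axis. Payload 7.3 kg.
Tool frame: the origin (TCP) lies at the centre of the arm's flange, where the gripper is bolted on; the fingertips stand 178 mm ahead of it and the grasp point (between the pads) lies 159 mm ahead of it (tip_extent is the distance from the TCP to the fingertips, in m); z points along the fingers, y is the line along which they close (so a half turn about z gives the same grasp; the last joint's range is limited). The gripper opens to 92 mm and grips with 3 to 60 N. Pads are 19 mm wide; open, the fingers measure 130 mm over their backs; the gripper's body (75 mm by 190 mm) begins 47 mm behind the grasp point.
Start: joints at [0.984, 0.342, 1.524, -0, 1.275, -0.146], TCP at [0.224, 0.475, 0.405] pointing down, gripper open.
Joint ranges: [-2.53, 2.53], [-0.77, 2.02], [0.04, 2.7], [-1, 4.14], [0.28, 2.66], [-3.11, 3.11]. Speed limits (rad/s): [2.57, 2.57, 3.14, 3.14, 3.14, 3.14].

INTERFACE

Orientations are given as [roll, pitch, yaw] about the fixed x, y, z axes, in that order (R = Rz(yaw) Ry(pitch) Rx(roll)).
In Python, from cell import * gives the robot as it stands.
- The arm moves only by the tool arm_command, never from a script. Its arguments are lists of equal length, an entry for each row: "xyz": the shift along the world's x, y, z in mm, a list of three; "spin": the turn about the world's z in degrees. In form: {"xyz": [[tx, ty, tz], ...], "spin": [spin, ...]}. A call has 1 to 20 rows; each row shifts and turns the commanded pose from where the row before left it; what a row does not reach is not made up. A row lasts 1/10 s, in which the tool goes at most 50 mm and 8.59 degrees, less where a joint would pass 70% of its speed; a pose out of reach is approached as far as the arm can. A call with a gripper value outside its range is refused whole. "jaw" is the opening, from -1 (shut) to 1 (fully open), set as the call begins (left out, the last holds). The fingers move at their own pace and stop on an object; "squeeze" is the grip in N (left out, the last holds). Time passes only in rows, so rows that do not move let the fingers close. It gives the time, the measured TCP pose, the force, the opening and the grip force at its end, in the units of the state.
- observe(): the state, without advancing time (a new reading comes with each control period).
- read_camera(name): name is "scene" or "top" or "wrist"; returns a dict with "img" (400x640x3 uint8, red, green, blue), "depth" (400x640 float32, m along the optical axis (not along the pixel's ray), 0 where there is no reading), "fx", "fy", "cx", "cy" (pixels), "world_from_camera" (4x4, takes a point from camera to world coordinates). Camera axes: x right, y up, looking along -z (the intrinsics and any distortion apply to the point x, -y, -z); pixel columns grow to the right and rows downward; lengths in m; the calibration is good to about 2 mm. A picture is of the moment at which its call begins.
- hand_in(): hands the job in; it is judged then, once.
The state is a dict: "time": time; "qpos": joint angles; "qvel": joint speeds; "joint_efforts": joint torques, N m; "tool_pos": TCP position; "tool_rot": TCP orientation; "contact_force": force on the tool from outside, world axes, zero at the start; "torque": the same for the moment, N m; "opening": finger opening in m; "grip_force": force on a finger pad.
Only numpy, scipy, OpenCV 4.12 (cv2) and the standard library are available. Lean on these libraries where they do the work, as an engineer would, in place of code of your own. Each camera call takes 0.05 s, during which the arm holds its last target. There are 200 camera calls.

## Working session

There is one attempt and no reset: what is moved stays moved. The work goes in short steps, Python scripts to look and compute and a tool call to move; the robot and the scene stay as the last step left them, time stands still between calls to the robot, and variables do not carry over. Pictures are saved under pics/ and viewed, at most 10 in all, crops included, and the job is handed in when it is done.

Besides the shell and the picture viewer there is one more tool, called after "Call:" by a JSON object that holds its "api" and its "payload". arm_command: Moves the arm, as the interface text tells. Its arguments: {"type":"object","properties":{"xyz":{"type":"array","items":{"type":"array","items":{"type":"number"}}},"spin":{"type":"array","items":{"type":"number"}},"jaw":{"type":"number"},"squeeze":{"type":"number"}},"required":["xyz","spin"]}

```bash
mkdir -p pics; ls
cat > h.py <<'E'
from cell import *
import numpy as np, cv2
def snap(n):
    c=read_camera(n); return c
def save(c,f): cv2.imwrite('pics/'+f,c['img'][:,:,::-1])
def cloud(c):
    d=c['depth']; v,u=np.mgrid[0:d.shape[0],0:d.shape[1]]
    P=np.stack([(u-c['cx'])/c['fx']*d,-(v-c['cy'])/c['fy']*d,-d],-1)
    T=c['world_from_camera']; W=P@T[:3,:3].T+T[:3,3]; W[d==0]=np.nan
    return W
E
python3 - <<'E'
from h import *
s=observe(); print(s['tool_pos'],s['tool_rot'],s['time'],s['opening'])
for n in ('top','scene'):
    c=snap(n); save(c,n+'0.png'); np.savez(n+'0.npz',**c); print(n,c['world_from_camera'].round(3).tolist(),c['fx'],c['cx'],c['cy'],[k for k in c])
E
```

```text
pics
[0.22390834 0.47468382 0.40403439] [-3.13997428e+00 -2.15712543e-04  2.70078187e+00] 0.0 0.09190919868229691
top [[0.012, 0.991, -0.135, 0.359], [-1.0, 0.012, -0.004, -0.07], [-0.002, 0.135, 0.991, 1.209], [0.0, 0.0, 0.0, 1.0]] 452.46618229709503 329.04032232639906 193.97664895996107 ['img', 'depth', 'fx', 'fy', 'cx', 'cy', 'world_from_camera']
scene [[-0.345, -0.734, 0.585, 1.118], [0.939, -0.274, 0.21, 0.152], [0.006, 0.622, 0.783, 0.852], [0.0, 0.0, 0.0, 1.0]] 395.926703969021 319.59416628414186 207.1277691815198 ['img', 'depth', 'fx', 'fy', 'cx', 'cy', 'world_from_camera']
```

View pics/top0.png

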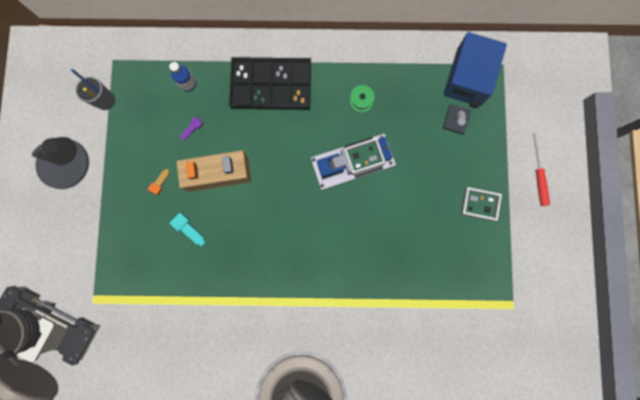

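View pics/scene0.png

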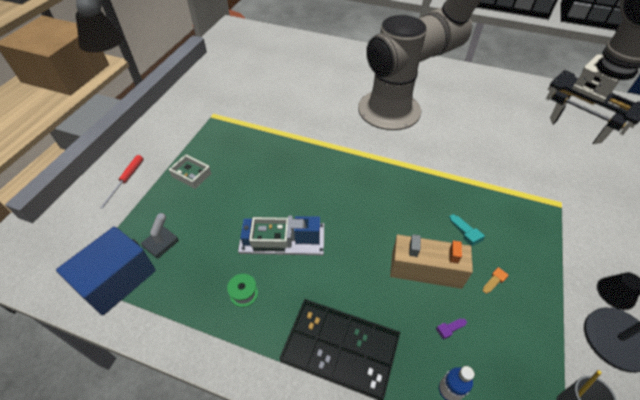

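The top view shows the rack at (212,170), with the orange head at (191,170) and the grey head at (227,163). The jig is at (353,162), its abutment on the left at about (325,167) and its housing on the right. The orange thing lying at (158,182) is a smaller decoy. The scene view agrees.

```bash
cat >> h.py <<'E'
def rect(W,m):
    p=W[m][:,:2]; (c,s,a)=cv2.minAreaRect((p*1000).astype(np.float32)); return np.round(c,1),np.round(s,1),round(a,1),np.round(np.nanmedian(W[m][:,2])*1000,1),len(p)
def masks(c):
    W=cloud(c); hsv=cv2.cvtColor(c['img'],cv2.COLOR_RGB2HSV); H,S,V=[hsv[...,i].astype(int) for i in range(3)]; z=W[...,2]; x,y=W[...,0],W[...,1]
    ok=np.isfinite(z)
    return W,H,S,V,x,y,z,ok
E
python3 - <<'E'
from h import *
for n in ('top','scene'):
    c=dict(np.load(n+'0.npz')); W,H,S,V,x,y,z,ok=masks(c)
    rk=ok&(x>.3)&(x<.56)&(y>.08)&(y<.36)
    jg=ok&(x>.3)&(x<.6)&(y>-.3)&(y<.03)
    print(n)
    for k,m in dict(orange=rk&(H<14)&(S>180)&(z>.095),grey=rk&(S<70)&(z>.1),rack=rk&(z>.07)&(z<.09)&(S>60),
      abut=jg&(H>100)&(H<130)&(S>120)&(z>.06), stop=jg&(H>100)&(H<130)&(S>120)&(z>.02)&(z<.06),allhi=jg&(z>.06),plate=jg&(z>.006)&(z<.018)&(S<80),hous=jg&(z>.035)&(z<.05)&(S<60)).items():
        if m.sum()>5: print(k,rect(W,m))
    if n=='top':
        for (cx,cy,w,h,f) in ((353,162,60,45,'a'),(205,170,60,45,'b')):
            I=c['img'][cy-h:cy+h,cx-w:cx+w]
            if f=='a':J=I
        cv2.imwrite('pics/crop0.png',cv2.resize(np.vstack([J[10:80],I[10:80]]),None,fx=4,fy=4,interpolation=cv2.INTER_CUBIC)[:,:,::-1])
E
```

```text
top
orange (array([553.6, 275.1]), array([15.8, 11. ]), 82.4, np.float64(110.6), 32)
rack (array([546.5, 230.7]), array([ 31.7, 171.2]), 1.9, np.float64(79.8), 490)
abut (array([590.3, -67.6]), array([38. , 58.8]), 18.6, np.float64(71.0), 185)
stop (array([572.3, -72.5]), array([ 1.4, 49.7]), 19.7, np.float64(49.7), 25)
allhi (array([589.4, -77.6]), array([38.1, 82.4]), 11.7, np.float64(70.7), 272)
plate (array([ 569.2, -125.2]), array([ 60.4, 197.3]), 0.3, np.float64(11.5), 431)
hous (array([ 590.8, -117.7]), array([ 30.2, 149.9]), 9.5, np.float64(42.2), 80)
scene
orange (array([556.5, 275.2]), array([ 7.2, 15.6]), 6.4, np.float64(113.2), 24)
rack (array([546.3, 230.6]), array([ 30.6, 172.8]), 1.4, np.float64(81.0), 322)
abut (array([591.2, -69.6]), array([34.4, 59.7]), 18.5, np.float64(72.5), 155)
stop (array([582.8, -74.5]), array([1.1, 3. ]), 34.1, np.float64(45.4), 8)
allhi (array([589.8, -80. ]), array([34., 84.]), 10.8, np.float64(72.1), 233)
plate (array([571.2, -38.2]), array([62.5,  7.9]), 20.2, np.float64(13.5), 80)
hous (array([ 589.8, -132.1]), array([ 18.2, 111.1]), 1.0, np.float64(43.7), 94)
```

View pics/crop0.png

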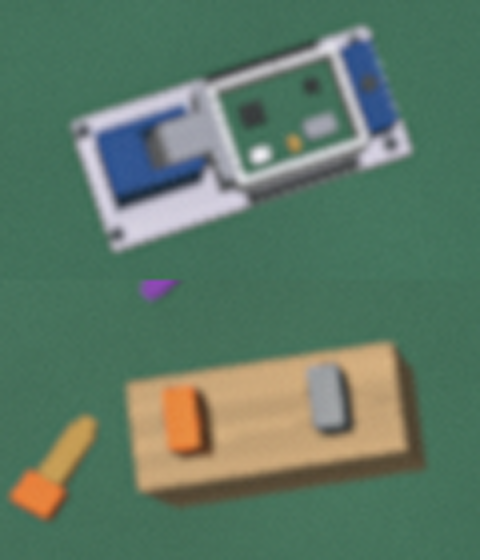

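The crop shows the jig turned about 18° with the abutment on the left, a dark gap at about (157,150), then the jaw and housing. The orange head is near the left end of the rack at (183,418). My x windows clipped the objects, so I'll measure again.

Run:
```python
from h import *
for n in ('top','scene'):
    c=dict(np.load(n+'0.npz')); W,H,S,V,x,y,z,ok=masks(c)
    rk=ok&(x>.46)&(x<.70)&(y>.12)&(y<.36)
    jg=ok&(x>.48)&(x<.72)&(y>-.26)&(y<.03)
    print(n)
    for k,m in dict(orange=rk&(H<14)&(S>180)&(z>.1),grey=rk&(S<70)&(z>.1),rack=rk&(z>.07)&(z<.09)&(S>60),
      abut=jg&(H>100)&(H<130)&(S>120)&(z>.066), jaw=jg&(S<100)&(z>.06),plate=jg&(z>.006)&(z<.018),hous=jg&(z>.035)&(z<.05)&(S<60)).items():
        if m.sum()>5: print(k,rect(W,m),W[m].mean(0).round(4))
```

```text
top
orange (array([566.2, 276.2]), array([34.6, 17.5]), 7.6, np.float64(111.9), 95) [0.5661 0.2771 0.1114]
grey (array([583. , 189.4]), array([39.4, 20.1]), 10.0, np.float64(111.1), 141) [0.5822 0.1888 0.1109]
rack (array([576.4, 234.4]), array([ 71.4, 172. ]), 9.6, np.float64(79.8), 1507) [0.5742 0.2317 0.0797]
abut (array([590.7, -66.8]), array([41.3, 58.3]), 21.6, np.float64(71.2), 218) [ 0.5871 -0.0588  0.071 ]
jaw (array([594.6, -77. ]), array([59.5, 78.4]), 20.0, np.float64(69.9), 203) [ 0.6031 -0.0865  0.0692]
plate (array([ 600.8, -110.5]), array([280.4, 220.6]), 88.4, np.float64(11.2), 740) [ 0.5935 -0.104   0.0112]
hous (array([ 614.2, -130.3]), array([ 70.6, 192.3]), 19.4, np.float64(43.0), 254) [ 0.6227 -0.156   0.0426]
scene
orange (array([572.2, 276.7]), array([38.9, 17.6]), 9.2, np.float64(112.5), 133) [0.5728 0.2768 0.1121]
grey (array([585.5, 189.3]), array([41.9, 20.4]), 10.5, np.float64(112.5), 171) [0.5886 0.1891 0.1116]
rack (array([577.3, 233.7]), array([ 74. , 170.9]), 10.0, np.float64(81.0), 1785) [0.5847 0.2335 0.0806]
abut (array([595.9, -67.8]), array([44.4, 59.2]), 19.7, np.float64(72.6), 254) [ 0.5956 -0.0596  0.0724]
jaw (array([599.1, -77. ]), array([64.6, 79.3]), 19.5, np.float64(71.6), 184) [ 0.6048 -0.0909  0.0694]
plate (array([ 596.5, -113. ]), array([286.7, 236.8]), 87.6, np.float64(12.9), 741) [ 0.6364 -0.0953  0.0127]
hous (array([ 616.2, -130.3]), array([ 73.4, 191.6]), 19.1, np.float64(43.4), 389) [ 0.6288 -0.1559  0.0425]
```

Two views agree: the head centre is at about (569,277) with its top at 112 mm, and the rack's long axis is at -80° (both keys at 80–112 mm, as stated). The jig's x axis is at -70.5°. Next I'll hover over the key and check with the wrist camera.

Call:
{"api": "arm_command", "payload": {"xyz": [[29, -16.5, -5], [29, -16.5, -5], [29, -16.5, -5], [29, -16.5, -5], [29, -16.5, -5], [29, -16.5, -5], [29, -16.5, -5], [29, -16.5, -5], [29, -16.5, -5], [29, -16.5, -5], [29, -16.5, -5], [26, -16.5, -5], [0, 0, 0], [0, 0, 0]], "spin": [3, 3, 3, 3, 3, 3, 3, 3, 3, 3, 3, 2, 0, 0], "jaw": 1, "squeeze": 35}}

```text
time: 1.5
tool_pos: [0.5691, 0.2764, 0.3439]
tool_rot: [3.141, -0.002, -2.973]
contact_force: [-0.4, 0.1, 0.1]
opening: 0.0918
grip_force: 0.0
```

Run:
```python
from h import *
s=observe(); print(s['tool_pos'],s['tool_rot'],s['time'],s['contact_force'])
c=snap('wrist'); save(c,'w1.png'); np.savez('w1.npz',**c); print(c['world_from_camera'].round(3).tolist())
W,H,S,V,x,y,z,ok=masks(c)
rk=ok&(x>.46)&(x<.70)&(y>.12)&(y<.36)
for k,m in dict(orange=rk&(H<14)&(S>180)&(z>.106)&(z<.118),grey=rk&(S<70)&(z>.106)&(z<.118),rack=rk&(z>.07)&(z<.09)&(S>60)).items():
    if m.sum()>5: print(k,rect(W,m),W[m].mean(0).round(4))
```

```text
[0.56914226 0.27635789 0.34385533] [ 3.14147725e+00 -1.86364429e-03 -2.97330802e+00] 1.5 [-0.42924807  0.10577571  0.08828776]
[[-0.168, -0.945, -0.28, 0.494], [0.986, -0.161, -0.048, 0.264], [0.0, -0.284, 0.959, 0.323], [0.0, 0.0, 0.0, 1.0]]
orange (array([568.1, 279.4]), array([38.5, 19. ]), 9.1, np.float64(109.5), 84) [0.5552 0.2775 0.1092]
grey (array([583.8, 191.3]), array([39.4, 20.3]), 10.2, np.float64(111.1), 1320) [0.5822 0.1916 0.1109]
rack (array([577. , 235.2]), array([ 70.9, 170.6]), 9.9, np.float64(79.2), 11929) [0.5708 0.2381 0.0791]
```

View pics/w1.png

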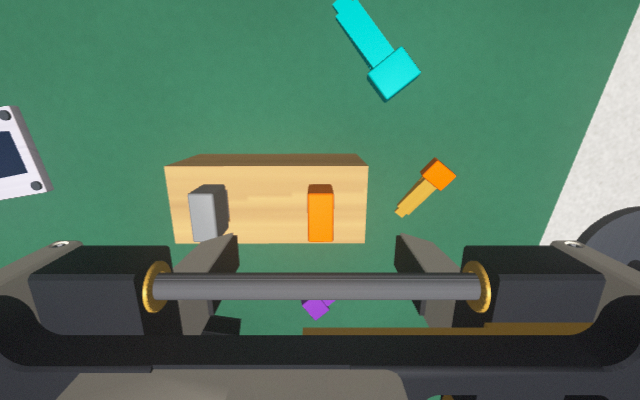

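The wrist view shows the orange head at (320,213) midway between the open fingers and the grey head at (208,213), clear of the finger. The rack centre plus 45 mm along its axis puts the key at (569,279), so I'll shift y by 2 mm, descend and grip.

Call:
{"api": "arm_command", "payload": {"xyz": [[0, 1, -8], [0, 1, -16], [0, 0, -16], [0, 0, -16], [0, 0, -14], [0, 0, -10], [0, 0, 0], [0, 0, 0]], "spin": [0, 0, 0, 0, 0, 0, 0, 0]}}

```text
time: 2.35
tool_pos: [0.569, 0.2791, 0.265]
tool_rot: [3.141, 0.0, -2.971]
contact_force: [0.3, -0.1, 0.4]
opening: 0.0916
grip_force: 0.0
```

Call:
{"api": "arm_command", "payload": {"xyz": [[0, 0, 0], [0, 0, 0], [0, 0, 0], [0, 0, 0], [0, 0, 0], [0, 0, 0], [0, 0, 0], [0, 0, 0], [0, 0, 0], [0, 0, 0]], "spin": [0, 0, 0, 0, 0, 0, 0, 0, 0, 0], "jaw": -1, "squeeze": 40}}

```text
time: 3.35
tool_pos: [0.569, 0.2789, 0.2647]
tool_rot: [3.141, -0.0, -2.972]
contact_force: [0.5, 0.2, -0.2]
opening: 0.0199
grip_force: 40.0
```

Call:
{"api": "arm_command", "payload": {"xyz": [[0, 0, 5], [0, 0, 10], [0, 0, 15], [0, 0, 20], [0, 0, 20], [0, 0, 20], [0, 0, 20], [0, 0, 15], [0, 0, 5], [0, 0, 0], [0, 0, 0]], "spin": [0, 0, 0, 0, 0, 0, 0, 0, 0, 0, 0]}}

```text
time: 4.45
tool_pos: [0.5688, 0.2788, 0.394]
tool_rot: [-3.141, -0.001, -2.972]
contact_force: [-0.1, -0.0, -3.2]
opening: 0.0198
grip_force: 40.0
```

Run:
```python
from h import *
a=snap('wrist');b=snap('scene'); save(b,'s2f.png')
np.savez('w2.npz',**a);np.savez('s2.npz',**b)
# project key position into scene
T=np.linalg.inv(b['world_from_camera']); p=T@np.array([.569,.279,.17,1]); u=int(b['cx']+b['fx']*p[0]/-p[2]); v=int(b['cy']-b['fy']*p[1]/-p[2]); print(u,v)
C=b['img'][v-50:v+50,u-50:u+50]; C=cv2.resize(C,(400,400),interpolation=cv2.INTER_CUBIC)
cv2.imwrite('pics/c2.png',np.hstack([cv2.resize(a['img'],(400,250)),np.zeros((250,0,3),np.uint8)])[:,:,::-1]) if 0 else cv2.imwrite('pics/c2.png',np.hstack([np.vstack([cv2.resize(a['img'],(400,250)),np.zeros((150,400,3),np.uint8)]),C])[:,:,::-1])
```

```text
465 233
```

View pics/c2.png

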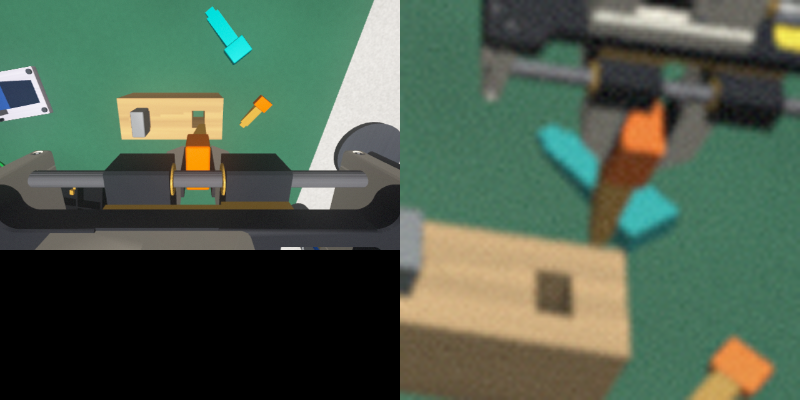

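The wrist image shows the key's head at (198,160) between the pads and the blade foreshortened above it at (200,130). The scene crop shows the tip at (600,240). I'll check the slope direction by projecting the tip's edges under both hypotheses and comparing them with the brass pixels.

Run:
```python
from h import *
def proj(c,P):
    T=np.linalg.inv(c['world_from_camera']); p=T@np.r_[P,1]; return np.round([c['cx']+c['fx']*p[0]/-p[2], c['cy']-c['fy']*p[1]/-p[2]],1)
tip=0.139; a=np.deg2rad(99.7)
for n in('w2','s2'):
    c=dict(np.load(n+'.npz'));print(n)
    for sg in (1,-1):
        X=sg*np.array([np.cos(a),np.sin(a),0]); Y=np.array([-X[1],X[0],0]); O=np.array([.569,.279,tip])
        for h in (0,20,40,60):
            s=8 if h<10 else 12
            # near side
            ys=[s,-s]
            print(sg,h,[[proj(c,O+X*x+Y*yy+np.array([0,0,h/1000])).tolist() for x in (-.009,-.003+h/6000)] for yy in np.array(ys)/1000])
    hsv=cv2.cvtColor(c['img'],cv2.COLOR_RGB2HSV)
    r,cc=((195,280),(180,216)) [0] if 0 else ((180,225),(270,370)) if n=='w2' else ((205,250),(445,485)),0
    m=(hsv[...,0]<25)&(hsv[...,1]>100)
    for v in range(r[0][0],r[0][1],4) :
        k=np.where(m[v,r[1][0]:r[1][1]])[0]+r[1][0]; print(v,k.min() if len(k) else None,k.max() if len(k) else None,len(k))
c=dict(np.load('w2.npz')); cv2.imwrite('pics/c3.png',cv2.resize(c['img'][160:310,240:400],(640,600),interpolation=cv2.INTER_CUBIC)[:,:,::-1])
```

```text
w2
1 0 [[[305.7, 199.3], [313.0, 199.3]], [[305.9, 217.5], [313.0, 217.5]]]
1 20 [[[304.7, 201.6], [317.1, 201.6]], [[305.0, 231.1], [317.0, 231.1]]]
1 40 [[[303.7, 209.9], [322.0, 209.9]], [[304.0, 241.8], [321.7, 241.8]]]
1 60 [[[302.3, 220.0], [327.9, 220.0]], [[302.8, 254.7], [327.4, 254.7]]]
-1 0 [[[327.3, 217.6], [320.1, 217.5]], [[327.5, 199.3], [320.2, 199.3]]]
-1 20 [[[328.1, 231.1], [316.1, 231.1]], [[328.5, 201.6], [316.2, 201.6]]]
-1 40 [[[329.2, 241.8], [311.5, 241.8]], [[329.7, 210.0], [311.4, 209.9]]]
-1 60 [[[330.5, 254.7], [305.9, 254.7]], [[331.0, 220.0], [305.5, 220.0]]]
180 270 356 69
184 270 355 68
188 270 355 86
192 270 355 86
196 270 355 86
200 270 355 86
204 270 355 86
208 270 355 86
212 270 354 85
216 270 354 85
220 270 354 85
224 299 334 36
s2
1 0 [[[456.4, 238.1], [459.3, 238.5]], [[456.7, 244.2], [459.5, 244.6]]]
1 20 [[[459.0, 231.3], [463.4, 232.0]], [[459.4, 240.5], [463.9, 241.2]]]
1 40 [[[461.7, 225.8], [467.9, 226.8]], [[462.1, 235.2], [468.4, 236.1]]]
1 60 [[[464.5, 220.2], [472.4, 221.3]], [[465.0, 229.5], [473.1, 230.8]]]
-1 0 [[[465.2, 245.5], [462.4, 245.1]], [[464.9, 239.4], [462.1, 239.0]]]
-1 20 [[[468.1, 241.9], [463.6, 241.2]], [[467.6, 232.6], [463.1, 231.9]]]
-1 40 [[[471.1, 236.5], [464.8, 235.6]], [[470.5, 227.2], [464.3, 226.2]]]
-1 60 [[[474.1, 230.9], [466.0, 229.7]], [[473.4, 221.5], [465.5, 220.3]]]
205 463 463 1
209 477 480 4
213 471 481 11
217 469 481 13
221 468 480 13
225 466 477 12
229 465 473 9
233 464 470 7
237 463 468 6
241 463 467 5
245 None None 0
249 451 469 3
```

View pics/c3.png

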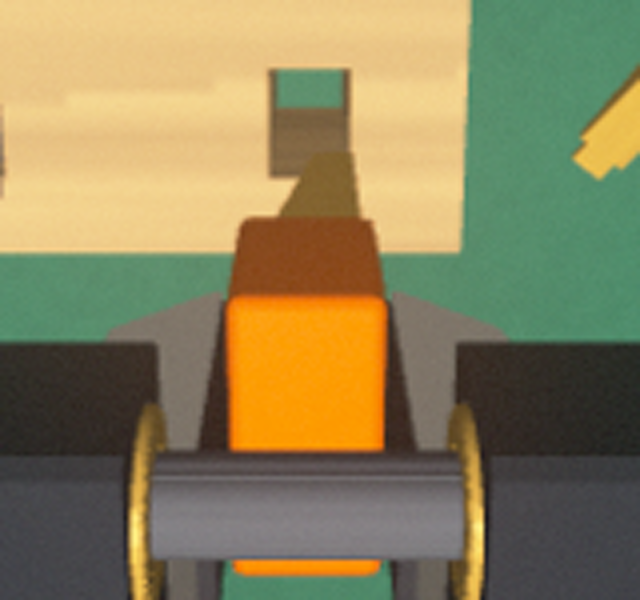

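The blade's right edge is vertical and its left edge slopes, so the tip sits right of centre (observed about 319–328 px, predicted 320–327 px). The key's +x therefore points at -80°, and only about +10° of spin is needed for the jig. I'll carry it to a spot where the wrist camera sees the jig.

Call:
{"api": "arm_command", "payload": {"xyz": [[2, -10, 1], [5, -22, 2], [5, -22, 2], [5, -22, 2], [5, -22, 0], [5, -22, 0], [5, -22, 0], [5, -22, 0], [5, -22, 0], [5, -22, 0], [5, -22, 0], [5, -22, 0], [5, -22, 0], [5, -22, 0], [5, -22, 0], [5, -20, 0], [4, -14, 0], [0, -2, 0], [0, 0, 0], [0, 0, 0]], "spin": [0, 1, 1, 1, 1, 1, 1, 1, 1, 1, 0.8, 0, 0, 0, 0, 0, 0, 0, 0, 0]}}

```text
time: 6.55
tool_pos: [0.6499, -0.0743, 0.4017]
tool_rot: [3.141, -0.0, -2.8]
contact_force: [0.4, 0.2, -3.0]
opening: 0.0196
grip_force: 40.0
```

Run:
```python
from h import *
c=dict(np.load('w2.npz')); W,H,S,V,x,y,z,ok=masks(c)
m=ok&(H<24)&(S>180)&(V>200)&(z>.23)&(z<.25)&(abs(x-.569)<.05)&(abs(y-.279)<.03); print('heldhead',rect(W,m))
s=observe(); print(s['tool_pos'],s['tool_rot'])
c=snap('wrist'); np.savez('w3.npz',**c); W,H,S,V,x,y,z,ok=masks(c)
cv2.imwrite('pics/w3.png',cv2.resize(c['img'][0:300,160:560],(800,600))[:,:,::-1])
jg=ok&(x>.48)&(x<.72)&(y>-.26)&(y<.03)
for k,m in dict(abut=jg&(H>100)&(H<130)&(S>120)&(z>.066)&(z<.078),jaw=jg&(S<80)&(z>.062)&(z<.078),hi=jg&(z>.06)&(z<.078),plate=jg&(z>.006)&(z<.018)&(S<60),hous=jg&(z>.035)&(z<.05)&(S<60)).items():
    if m.sum()>5: print(k,rect(W,m),W[m].mean(0).round(4))
```

```text
heldhead (array([568.7, 278.7]), array([40.3, 19. ]), 10.7, np.float64(240.4), 1591)
[ 0.64987666 -0.07433196  0.40168905] [ 3.14090933e+00 -1.26273880e-04 -2.79963546e+00]
abut (array([594.6, -66.4]), array([42.8, 60.9]), 19.6, np.float64(71.1), 1702) [ 0.5915 -0.06    0.071 ]
jaw (array([598.8, -90.3]), array([36.1, 31.7]), 19.2, np.float64(70.2), 796) [ 0.6023 -0.0895  0.0697]
hi (array([595.8, -70.8]), array([43.4, 70.5]), 19.2, np.float64(70.8), 2600) [ 0.5952 -0.0694  0.0704]
plate (array([ 616.2, -128.1]), array([ 91.9, 211.7]), 19.2, np.float64(11.3), 3144) [ 0.5961 -0.1041  0.0116]
hous (array([ 613.6, -123.6]), array([ 70. , 179.6]), 18.7, np.float64(43.0), 1334) [ 0.6244 -0.1584  0.0425]
```

View pics/w3.png

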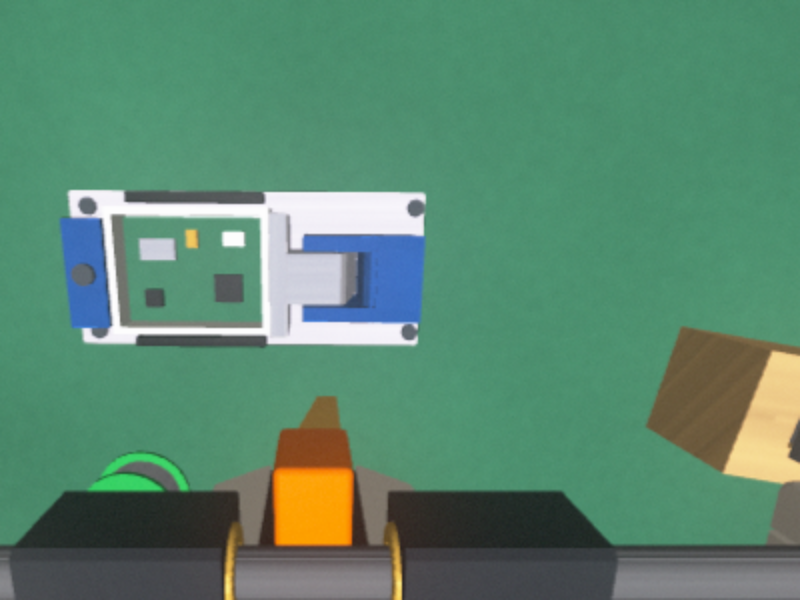

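The wrist view of the jig has the abutment at (395,280), the gap at (360,280), the jaw at (315,280) and the housing at (195,270). The key is seen end-on at (313,490). I'll take a centre-line profile to locate the gap.

Run:
```python
from h import *
c=dict(np.load('w3.npz')); W,H,S,V,x,y,z,ok=masks(c)
a=np.deg2rad(-70.8); ex=np.array([np.cos(a),np.sin(a)]); ey=np.array([-ex[1],ex[0]])
P0=np.array([.5946,-.0664]); d=W[...,:2]-P0; X=d@ex*1000; Y=d@ey*1000
blue=(H>100)&(H<130)&(S>120)
top=ok&(z>.067)&(z<.078)
near=ok&(abs(X)<60)&(abs(Y)<30)
for y0 in range(-26,27,4):
    s=near&(abs(Y-y0)<2)&top
    b=X[s&blue]; g=X[s&~blue]
    print(y0,'blue',b.min().round(1) if len(b) else '',b.max().round(1) if len(b) else '',len(b),'steel',g.min().round(1) if len(g) else '',g.max().round(1) if len(g) else '')
s=near&(abs(Y)<6)
for x0 in range(-36,50,2):
    q=s&(abs(X-x0)<1); 
    if q.any(): print(x0,np.percentile(z[q]*1000,[10,50,90]).round(1),q.sum(),'blue%.2f'%blue[q].mean())
```

```text
-26 blue   0 steel  
-22 blue -30.1 30.5 121 steel  
-18 blue -30.3 30.5 241 steel -30.7 -30.2
-14 blue -29.8 30.5 177 steel -30.3 39.7
-10 blue -30.0 -1.4 116 steel 9.9 39.7
-6 blue -30.2 -1.5 116 steel 9.7 39.7
-2 blue -30.1 -1.8 112 steel -30.4 39.7
2 blue -30.3 -1.8 111 steel -30.6 39.7
6 blue -29.9 -1.0 113 steel 9.5 39.8
10 blue -29.9 -2.0 111 steel 10.5 39.8
14 blue -30.2 30.4 165 steel -30.2 38.8
18 blue -29.5 30.4 208 steel -30.7 31.4
22 blue -29.4 30.3 96 steel 31.4 31.4
26 blue   0 steel  
-30 [70.3 71.  72.2] 19 blue0.79
-28 [70.5 71.3 71.9] 25 blue1.00
-26 [70.5 71.  72.2] 20 blue1.00
-24 [70.2 71.1 72. ] 24 blue1.00
-22 [70.4 71.1 72.2] 24 blue1.00
-20 [70.3 71.2 71.8] 23 blue1.00
-18 [70.7 71.4 72. ] 23 blue1.00
-16 [70.2 71.2 72.3] 24 blue1.00
-14 [70.3 71.3 72.1] 21 blue1.00
-12 [70.3 70.9 72.1] 22 blue1.00
-10 [70.5 71.3 72.1] 25 blue1.00
-8 [70.5 71.2 72.2] 23 blue1.00
-6 [69.9 70.7 71.5] 24 blue1.00
-4 [70.  70.8 71.4] 24 blue1.00
-2 [66.  68.6 70.2] 27 blue1.00
0 [13.  42.9 65.6] 56 blue0.29
2 [19.1 20.  30.1] 9 blue0.00
4 [31.7 33.9 42.1] 15 blue0.00
6 [43.8 52.2 53.6] 15 blue0.00
8 [61.7 62.2 63.2] 12 blue0.00
10 [65.9 68.  69.9] 23 blue0.00
12 [69.8 70.8 71.8] 22 blue0.00
14 [69.  70.3 71.5] 22 blue0.00
16 [69.4 70.3 71.1] 20 blue0.00
18 [69.4 70.2 71.1] 20 blue0.00
20 [69.6 70.1 71.1] 23 blue0.00
22 [69.3 70.2 71.3] 23 blue0.00
24 [69.7 70.5 71.1] 24 blue0.00
26 [69.4 70.2 71. ] 24 blue0.00
28 [69.8 70.3 71.1] 24 blue0.00
30 [69.8 70.3 71.1] 23 blue0.00
32 [69.3 70.  71.1] 24 blue0.00
34 [69.3 70.1 70.8] 24 blue0.00
36 [69.8 70.2 71.2] 24 blue0.00
38 [69.2 70.  71. ] 22 blue0.00
40 [69.5 70.5 71. ] 12 blue0.00
42 [56.6 57.8 58.4] 20 blue0.00
44 [57.1 57.6 58.2] 21 blue0.00
46 [57.1 57.7 58.4] 22 blue0.00
48 [56.6 57.5 58.3] 22 blue0.00
```

The jig origin comes out at (594.6,-66.4) with x axis -70.8°. The face is at X=0, the cheeks span ±22 mm and the jaw edge is at about 12 mm, all matching the given sizes. For a face about 0.7 mm off the abutment, the key should be at (597.8,-75.6).

Call:
{"api": "arm_command", "payload": {"xyz": [[-6, 0, 0], [-10, -0.3, 0], [-12, -0.5, -4], [-12, -0.5, -8], [-8, 0, -10], [-4, 0, -12], [0, 0, -12], [0, 0, -10], [0, 0, -5], [0, 0, 0], [0, 0, 0], [0, 0, 0]], "spin": [0, 0, 0, 0, 0, 0, 0, 0, 0, 0, 0, 0]}}

```text
time: 7.8
tool_pos: [0.5982, -0.0765, 0.3413]
tool_rot: [-3.141, 0.001, -2.8]
contact_force: [-1.1, -0.0, -2.7]
opening: 0.0196
grip_force: 40.0
```

Call:
{"api": "arm_command", "payload": {"xyz": [[0, 0, -3], [0, 0, -4], [0, 0, -4], [0, 0, -4], [0, 0, -3], [0, 0, -3], [0, 0, 0], [0, 0, 0]], "spin": [0, 0, 0, 0, 0, 0, 0, 0]}}

```text
time: 8.6
tool_pos: [0.598, -0.0765, 0.3197]
tool_rot: [3.141, -0.0, -2.8]
contact_force: [0.2, 0.4, -2.1]
opening: 0.0199
grip_force: 40.0
```

Call:
{"api": "arm_command", "payload": {"xyz": [[-0.3, 0.8, 0], [0, 0, -2], [0, 0, -2], [0, 0, -2], [0, 0, -2], [0, 0, -1], [0, 0, 0], [0, 0, 0], [0, 0, 0]], "spin": [0, 0, 0, 0, 0, 0, 0, 0, 0]}}

```text
time: 9.5
tool_pos: [0.5977, -0.0757, 0.3108]
tool_rot: [-3.142, 0.0, -2.8]
contact_force: [-0.1, -0.2, -2.2]
opening: 0.0198
grip_force: 40.0
```

Call:
{"api": "arm_command", "payload": {"xyz": [[0, 0, -1], [0, 0, -1], [0, 0, -1], [0, 0, -1], [0, 0, -1], [0, 0, 0], [0, 0, 0]], "spin": [0, 0, 0, 0, 0, 0, 0]}}

```text
time: 10.2
tool_pos: [0.5976, -0.0755, 0.3056]
tool_rot: [3.141, -0.0, -2.8]
contact_force: [-0.1, 1.0, -2.9]
opening: 0.0198
grip_force: 40.0
```

The tip is about 20 mm into the gap with only light contact. Releasing it.

Call:
{"api": "arm_command", "payload": {"xyz": [[0, 0, 0], [0, 0, 0], [0, 0, 0], [0, 0, 0], [0, 0, 0], [0, 0, 0], [0, 0, 0], [0, 0, 0]], "spin": [0, 0, 0, 0, 0, 0, 0, 0], "jaw": 1}}

```text
time: 11.0
tool_pos: [0.5977, -0.0757, 0.3057]
tool_rot: [3.142, -0.0, -2.8]
contact_force: [0.1, -0.1, -0.1]
opening: 0.0793
grip_force: 0.0
```

Call:
{"api": "arm_command", "payload": {"xyz": [[0, 0, 8], [0, 0, 15], [0, 0, 15], [0, 0, 15], [0, 0, 10], [0, 0, 5], [0, 0, 0], [0, 0, 0]], "spin": [0, 0, 0, 0, 0, 0, 0, 0]}}

```text
time: 11.8
tool_pos: [0.5975, -0.0756, 0.3732]
tool_rot: [3.141, -0.001, -2.8]
contact_force: [-0.2, 0.1, -0.5]
opening: 0.092
grip_force: 0.0
```

```bash
cat > look.py <<'E'
from h import *
import sys
s=observe(); print(s['time'],s['tool_pos'],s['contact_force'])
P0=np.array([.5946,-.0664]);a=np.deg2rad(-70.8); ex=np.array([np.cos(a),np.sin(a)]); ey=np.array([-ex[1],ex[0]])
for n in ('wrist','scene','top'):
    c=snap(n); W,H,S,V,x,y,z,ok=masks(c)
    m=ok&(abs(x-.598)<.05)&(abs(y+.075)<.05)&(H<24)&(S>150)&(z>.08)&(V>150)
    if m.sum()<10: continue
    zt=np.percentile(z[m],70); m&=z>zt-.006
    r=rect(W,m); d=np.array(r[0])/1000-P0; print(n,r,'jig X Y',(d@ex*1000).round(1),(d@ey*1000).round(1),'ztop',(np.median(z[m])*1000).round(1))
    if n=='scene': cv2.imwrite('pics/'+sys.argv[1],cv2.resize(c['img'][170:270,220:350],(780,600),interpolation=cv2.INTER_CUBIC)[:,:,::-1])
E
python3 look.py l1.png
```

```text
11.8 [ 0.59754571 -0.07563689  0.37320208] [-0.18318662  0.12408989 -0.49389443]
wrist (array([585.9, -58. ]), array([41.3, 67.9]), 34.1, np.float64(145.9), 1446) jig X Y -10.8 -5.5 ztop 145.9
scene (array([598. , -75.1]), array([38.4, 18.5]), 21.2, np.float64(147.7), 119) jig X Y 9.3 0.3 ztop 147.7
top (array([584.2, -77.6]), array([14.2, 15.7]), 21.1, np.float64(145.8), 40) jig X Y 7.2 -13.5 ztop 145.8
```

View pics/l1.png

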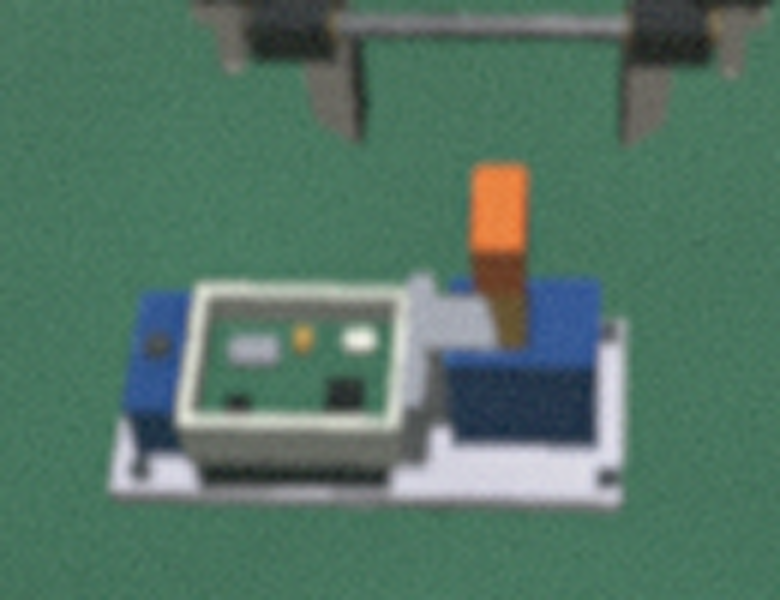

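The key stands upright in the gap with its sloped face to the jaw. The head is at (500,205) in the crop, with its top at about 147 mm. I'll shut the fingers and come down onto the head.

Call:
{"api": "arm_command", "payload": {"xyz": [[0, 0.5, 0], [0, 0, 0], [0, 0, -5], [0, 0, -8], [0, 0, -8], [0, 0, -8], [0, 0, -6], [0, 0, -4], [0, 0, -2], [0, 0, 0], [0, 0, 0], [0, 0, 0]], "spin": [0, 0, 0, 0, 0, 0, 0, 0, 0, 0, 0, 0], "jaw": -1, "squeeze": 20}}

```text
time: 13.15
tool_pos: [0.5977, -0.0752, 0.3331]
tool_rot: [-3.141, 0.001, -2.8]
contact_force: [-1.6, 0.3, 0.1]
opening: 0.0017
grip_force: 0.0
```

Call:
{"api": "arm_command", "payload": {"xyz": [[0, 0, -1], [0, 0, -1], [0, 0, -1], [0, 0, -1], [0, 0, 0], [0, 0, 0]], "spin": [0, 0, 0, 0, 0, 0]}}

```text
time: 13.75
tool_pos: [0.5977, -0.0752, 0.3287]
tool_rot: [3.141, -0.0, -2.801]
contact_force: [-0.0, -0.5, 0.9]
opening: 0.0005
grip_force: 0.0
```

Call:
{"api": "arm_command", "payload": {"xyz": [[0, 0, -1], [0, 0, -1], [0, 0, -1], [0, 0, -1], [0, 0, 0], [0, 0, 0]], "spin": [0, 0, 0, 0, 0, 0]}}

```text
time: 14.35
tool_pos: [0.5977, -0.0752, 0.3247]
tool_rot: [3.141, -0.0, -2.801]
contact_force: [0.1, 1.1, 0.0]
opening: 0.0007
grip_force: 0.0
```

Call:
{"api": "arm_command", "payload": {"xyz": [[0, 0, -1], [0, 0, -1], [0, 0, 0], [0, 0, 0]], "spin": [0, 0, 0, 0]}}

```text
time: 14.75
tool_pos: [0.5977, -0.0752, 0.3228]
tool_rot: [3.142, 0.0, -2.801]
contact_force: [-0.8, 1.2, 1.7]
opening: 0.0006
grip_force: 0.9
```

Call:
{"api": "arm_command", "payload": {"xyz": [[0, 0, -0.5], [0, 0, -0.5], [0, 0, 0], [0, 0, 0]], "spin": [0, 0, 0, 0]}}

```text
time: 15.15
tool_pos: [0.5977, -0.0752, 0.3217]
tool_rot: [3.142, 0.0, -2.8]
contact_force: [-0.0, 0.6, 1.9]
opening: 0.0007
grip_force: 1.0
```

Call:
{"api": "arm_command", "payload": {"xyz": [[0, 0, -0.5], [0, 0, -0.5], [0, 0, 0], [0, 0, 0]], "spin": [0, 0, 0, 0]}}

```text
time: 15.55
tool_pos: [0.5977, -0.0752, 0.3209]
tool_rot: [-3.141, 0.0, -2.8]
contact_force: [-1.2, 0.6, 4.9]
opening: 0.0002
grip_force: 2.3
```

Call:
{"api": "arm_command", "payload": {"xyz": [[0, 0, -0.4], [0, 0, -0.4], [0, 0, 0], [0, 0, 0]], "spin": [0, 0, 0, 0]}}

```text
time: 15.95
tool_pos: [0.5977, -0.0752, 0.3199]
tool_rot: [3.142, 0.0, -2.8]
contact_force: [0.3, 0.9, 3.7]
opening: 0.0005
grip_force: 2.1
```

Still in the slack range (2–6 N).

Call:
{"api": "arm_command", "payload": {"xyz": [[0, 0, -0.5], [0, 0, -0.5], [0, 0, 0], [0, 0, 0]], "spin": [0, 0, 0, 0]}}

```text
time: 16.35
tool_pos: [0.5977, -0.0752, 0.3188]
tool_rot: [3.141, -0.0, -2.8]
contact_force: [-0.9, -0.2, 4.4]
opening: 0.0004
grip_force: 1.9
```

Call:
{"api": "arm_command", "payload": {"xyz": [[0, 0, -0.5], [0, 0, -0.5], [0, 0, 0], [0, 0, 0]], "spin": [0, 0, 0, 0]}}

```text
time: 16.75
tool_pos: [0.5977, -0.0752, 0.3179]
tool_rot: [3.141, -0.0, -2.8]
contact_force: [-0.2, -1.0, 3.6]
opening: 0.0002
grip_force: 2.0
```

Call:
{"api": "arm_command", "payload": {"xyz": [[0, 0, -0.5], [0, 0, -0.5], [0, 0, 0], [0, 0, 0]], "spin": [0, 0, 0, 0]}}

```text
time: 17.15
tool_pos: [0.5978, -0.0751, 0.3177]
tool_rot: [-3.141, 0.001, -2.8]
contact_force: [-1.0, 1.1, 7.8]
opening: 0.0003
grip_force: 4.2
```

Force is rising, so I'll use smaller steps.

Call:
{"api": "arm_command", "payload": {"xyz": [[0, 0, -0.5], [0, 0, 0], [0, 0, 0], [0, 0, 0]], "spin": [0, 0, 0, 0]}}

```text
time: 17.55
tool_pos: [0.5978, -0.0751, 0.3177]
tool_rot: [-3.141, 0.002, -2.8]
contact_force: [-0.7, 1.6, 10.2]
opening: 0.0005
grip_force: 5.3
```

Call:
{"api": "arm_command", "payload": {"xyz": [[0, 0, -0.5], [0, 0, 0], [0, 0, 0], [0, 0, 0]], "spin": [0, 0, 0, 0]}}

```text
time: 17.95
tool_pos: [0.5979, -0.075, 0.3176]
tool_rot: [-3.141, 0.002, -2.8]
contact_force: [-1.4, 1.6, 12.6]
opening: 0.0002
grip_force: 6.4
```

Call:
{"api": "arm_command", "payload": {"xyz": [[0, 0, -0.5], [0, 0, -0.5], [0, 0, 0], [0, 0, 0], [0, 0, 0]], "spin": [0, 0, 0, 0, 0]}}

```text
time: 18.45
tool_pos: [0.598, -0.075, 0.3175]
tool_rot: [-3.14, 0.003, -2.8]
contact_force: [-2.6, 2.8, 16.7]
opening: 0.0006
grip_force: 8.5
```

Call:
{"api": "arm_command", "payload": {"xyz": [[0, 0, -0.6], [0, 0, 0], [0, 0, 0], [0, 0, 0], [0, 0, 0]], "spin": [0, 0, 0, 0, 0]}}

```text
time: 18.95
tool_pos: [0.598, -0.0749, 0.3173]
tool_rot: [-3.14, 0.004, -2.8]
contact_force: [-2.9, 2.8, 19.0]
opening: 0.0007
grip_force: 9.8
```

It's tight: 19 N and the key no longer advances. I'll back off straight up and check.

Call:
{"api": "arm_command", "payload": {"xyz": [[0, 0, 2], [0, 0, 4], [0, 0, 10], [0, 0, 20], [0, 0, 25], [0, 0, 20], [0, 0, 10], [0, 0, 0], [0, 0, 0]], "spin": [0, 0, 0, 0, 0, 0, 0, 0, 0]}}

```text
time: 19.85
tool_pos: [0.5975, -0.0752, 0.4044]
tool_rot: [3.141, -0.001, -2.801]
contact_force: [-0.0, 0.7, -1.0]
opening: 0.0004
grip_force: 0.0
```

```bash
python3 look.py l2.png
```

```text
19.85 [ 0.59750131 -0.07515786  0.40440345] [-0.0312129   0.65889667 -1.00663449]
wrist (array([591.2, -76.6]), array([54.3, 19.3]), 19.0, np.float64(138.6), 1147) jig X Y 8.5 -6.6 ztop 138.6
scene (array([599.7, -74.6]), array([37.4, 18.6]), 21.4, np.float64(140.5), 112) jig X Y 9.4 2.1 ztop 140.5
top (array([585.2, -77.4]), array([16.2, 15.8]), 19.0, np.float64(137.9), 47) jig X Y 7.3 -12.5 ztop 137.9
```

View pics/l2.png

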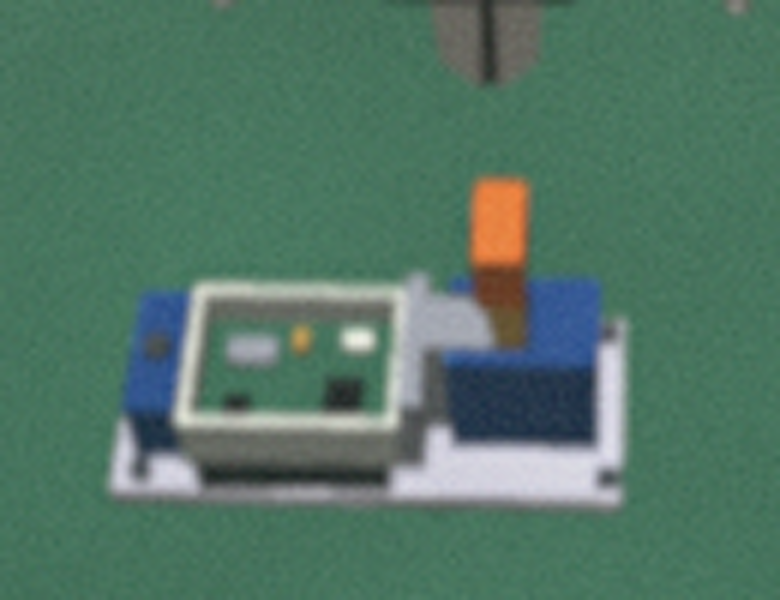

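The key stands upright and wedged, with its head at (500,220) and its top at about 139 mm (tip about 37 mm). The housing lies flat and closed up, and the fingers are well clear. Handing in.

```bash
python3 -c "
from cell import *
print(hand_in())"
```

```text
the job is handed in; nothing more can be done
None
```

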